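Unlock the hand press and hold it down on a housing cover

TASK

A small plastic housing sits under the ram of the hand press with its cover laid on top, not yet pressed in. Flip the press's safety catch right over towards the operator's (robot's) side so that it releases the lever, then pull the lever by its grip all the way down to press the cover fully home, and keep it there: finish while still holding the lever down, because it springs back up when let go. Leave the other things on the bench where they are.

Things in the scene. Friction and masses are not known exactly. Their poses are not given: they have to be found in the camera images.
- press: Cream hand lever press fixed to the bench, 220 x 260 x 335 mm high. Origin on the bench under the ram; +x from the operator side to the column behind, +y left, z up; yaw varies. Base x -95..125, y +-65, z 0..28 mm; head x -35..120, y +-40, z 120..215; ram stands out of its top to z 255. Lever on the right (bar y -80), safety catch on the left (y +76), both free from above.
- lever (a joint): Angle of the lever, rad: 0 up at rest, grows as pulled to the operator (press -x) and down; 1.25 bottom stop, 8 degrees above level. Moves the ram 18 mm/rad: the sprung rubber ram pad meets the cover at about 0.85, has it home by 1.1, then squeezes. Springs back up if let go. At the grip 2 N starts it, 7 N presses the cover in, 14 N down holds at the stop. Locked at 0 (slight give) while the catch is engaged.
- lever_grip (a point): Middle of the black round sleeve grip, 26 mm diameter, 78 mm long along the press's y (y -90..-168 mm), on the end of the 12 mm steel lever bar; the sleeve turns freely on its spindle. It swings on a circle of 150 mm radius about lever_axis in a vertical plane. At rest 80 degrees above level on the operator side, 318 mm above the bench; at the bottom stop 192 mm.
- lever_axis (a point): Point on the lever's turning axis (along the press's y), in the plane in which the middle of the grip swings: press x +20, y -129 mm, 170 mm above the bench.
- catch (a joint): Angle of the safety catch, rad: 0 engaged, its nose points away from the operator and blocks the step on the lever's cam disc; grows as the thumb tab swings up, over and towards the operator (press -x); 2.0 fully over, at its stop. No spring, under 2 N to turn; let go before about 1.0 it drops back, past about 1.2 it falls over by its own weight and stays over.
- catch_tab (a point): Grip point in the middle of the catch's upright steel thumb tab, 12 mm below its top end. Tab 10 mm thick along the press's y, 14 mm wide along x, standing 44 mm above the catch bar; 31 mm free between it and the head. It swings on a circle of 49 mm radius about catch_axis in a vertical plane, starting 246 mm above the bench.
- catch_axis (a point): Pivot of the catch (axis along the press's y), in the plane in which the tab swings: press x -20, y +76 mm, 208 mm above the bench.
- cover (a joint): How far the white plastic cover (54 x 36 mm) is pressed into the housing, m: 0 to 0.0015 at the start, 0.004 fully home. It lies in the nest under the ram and stays where it is pressed; only the ram reaches it.
- done_tray: Bystander: open milky plastic tray 200 x 130 x 30 mm with three finished housings, to the left of the press. Origin under its centre.
- sample_unit: Bystander: one finished white housing 56 x 38 x 26 mm on the bench to the left. Origin under its centre.
- spanner: Bystander: steel spanner 150 mm long lying on the bench to the right. Origin under it.
- cover_tub: Bystander: round grey tub, 90 mm across and 50 mm high, with spare covers, to the right. Origin under its centre.

How it is judged:
On the way, in this order (a step that is already met when the one before it is completed fails the run):
1. the safety catch is flipped right over while the lever is still up (value of joint catch above 1.5 rad and value of joint lever below 0.1 rad), for 0.2 s.
2. the lever is held down by the gripper with the cover fully home (value of joint catch above 1.5 rad and value of joint lever above 1.12 rad and value of joint cover above 0.0035 m and contact force between the fingers and lever above 2 N), for 0.3 s.
At the end, for the whole second after the job is handed in: The gripper still holds the lever down (joint at least 1.12 of 1.25 rad, fingers bearing on it with more than 2 N), the cover is fully home (at least 3.5 of 4 mm) and the catch is still flipped over (beyond 1.5 rad) (all of step 2); the arm keeps its last pose, push and grip.
It fails at once if the done tray is pushed out of its place (more than 25 mm) (distance of done_tray from where it was at the start of the episode above 0.025 m).
It fails at once if the sample unit is pushed out of its place (more than 25 mm) (distance of sample_unit from where it was at the start of the episode above 0.025 m).
It fails at once if the spanner is pushed out of its place (more than 25 mm) (distance of spanner from where it was at the start of the episode above 0.025 m).
It fails at once if the cover tub is pushed out of its place (more than 25 mm) (distance of cover_tub from where it was at the start of the episode above 0.025 m).
It also fails if it takes over 48 s, if anything falls off the work surface, if the arm or the gripper's body presses on something with over 40 N, if the wrist force passes 120 N, or if a joint passes its speed limit or range.

ROBOT

A 6-joint arm with a two-finger parallel gripper is mounted at the origin on the work surface. World frame = base frame: x ahead of the robot, y to its left, z up, the work surface at z = 0. Lengths are in m, angles in rad, forces in N, time in s.
With the tool pointing down it reaches from about 0.35 to 0.775 m from the base axis. Payload 7.3 kg.
Tool frame: the origin (TCP) lies where the fingers leave the gripper's body, on its centre line; the fingertips stand 66 mm ahead of it and the grasp point (between the pads) lies 47 mm ahead of it (robot.tips_ahead is the distance from the TCP to the fingertips, in m); z points along the fingers, y is the line along which they close (so a half turn about z gives the same grasp; the last joint's range is limited). The gripper opens to 92 mm and grips with 3 to 60 N. Pads are 19 mm wide; open, the fingers measure 130 mm over their backs; the gripper's body (75 mm by 190 mm) begins 47 mm behind the grasp point.
Start: joints at [1.105, 0.342, 1.524, -0, 1.275, -0.146], TCP at [0.165, 0.498, 0.292] pointing down, gripper open.
Joint ranges: [-2.53, 2.53], [-0.77, 2.02], [0.04, 2.7], [-1, 4.14], [0.28, 2.66], [-3.11, 3.11]. Speed limits (rad/s): [2.57, 2.57, 3.14, 3.14, 3.14, 3.14].

INTERFACE

Orientations are given as [roll, pitch, yaw] about the fixed x, y, z axes, in that order (R = Rz(yaw) Ry(pitch) Rx(roll)).
In Python, from cell import robot gives the robot as it stands.
- The arm moves only by the shell command python3 -m inch 'ROWS' [FORCE]. ROWS is a JSON object of lists of equal length, an entry for each row: "travel": the shift along the tool's x, y, z in mm, a list of three; "turn": the turn about the tool's z in units of 5 degrees (1.0 is 5 degrees); "claw": the closure, from -1 (fully open) to 1 (shut). A call has 1 to 12 rows; each row is the pose to reach, as a shift and turn from the pose commanded when the call began, along the tool's axes at that moment; what a row does not reach only later rows make up. A row lasts 1/10 s, in which the tool goes at most 50 mm and 8.59 degrees, less where a joint would pass 70% of its speed; a pose out of reach is approached as far as the arm can. A call with a gripper value outside its range is refused whole. The fingers move at their own pace and stop on an object; FORCE is the grip in N (left out, the last holds). Time passes only in rows, so rows that repeat a pose let the fingers close. It gives the time, the measured TCP pose, the force, the opening and the grip force at its end, in the units of the state.
- robot.observe(): the state, without advancing time (a new reading comes with each control period).
- robot.read_camera(name): name is "scene" or "top" or "wrist"; returns a dict with "pixels" (420x560x3 uint8, red, green, blue), "fx", "fy", "cx", "cy" (pixels), "cam_to_world" (4x4, takes a point from camera to world coordinates). Camera axes: x right, y down, z forward; pixel columns grow to the right and rows downward; lengths in m; the calibration is good to about 2 mm. A picture is of the moment at which its call begins. There is no depth.
- robot.hand_in(): hands the job in; it is judged then, once.
The state is a dict: "time": time; "qpos": joint angles; "qvel": joint speeds; "joint_efforts": joint torques, N m; "tool_pos": TCP position; "tool_rot": TCP orientation; "contact_force": force on the tool from outside, world axes, zero at the start; "torque": the same for the moment, N m; "opening": finger opening in m; "grip_force": force on a finger pad.
Only numpy, scipy, OpenCV 4.12 (cv2) and the standard library are available. Lean on these libraries where they do the work, as an engineer would, in place of code of your own. Each camera call takes 0.05 s, during which the arm holds its last target. There are 200 camera calls.

## Working session

There is one attempt and no reset: what is moved stays moved. The work goes in short steps, Python scripts to look and compute and a shell command to move; the robot and the scene stay as the last step left them, time stands still between calls to the robot, and variables do not carry over. Pictures are saved under pics/ and viewed, at most 10 in all, crops included, and the job is handed in when it is done.

```bash
mkdir -p pics; ls; python3 - <<'E'
from cell import robot
import cv2,numpy as np
for n in("scene","top"):
    c=robot.read_camera(n); cv2.imwrite(f"pics/{n}0.png",cv2.resize(c["pixels"][:,:,::-1],(800,600),interpolation=cv2.INTER_CUBIC))
    np.savez(f"{n}.npz",**c)
    print(n,c["fx"],c["fy"],c["cx"],c["cy"],np.round(c["cam_to_world"],3).tolist())
print(robot.observe())
E
```

```text
pics
scene 454.47574867452164 454.47574867452164 281.1804397308692 209.07220745517293 [[-0.877, 0.354, -0.325, 0.901], [0.481, 0.624, -0.617, 0.716], [-0.016, -0.697, -0.717, 1.008], [0.0, 0.0, 0.0, 1.0]]
top 516.7436642112679 516.7436642112679 274.5330196497513 212.00992813718477 [[0.015, -0.987, 0.158, 0.338], [-1.0, -0.019, -0.02, 0.012], [0.022, -0.158, -0.987, 1.43], [0.0, 0.0, 0.0, 1.0]]
{'time': 0.1, 'qpos': array([ 1.10499077e+00,  3.42645670e-01,  1.52491116e+00,  9.55419948e-06,
        1.27540810e+00, -1.46002270e-01]), 'qvel': array([ 0.00115801, -0.00124142, -0.0019102 , -0.00122567, -0.00179704,
       -0.00034321]), 'joint_efforts': array([ 2.61305744e-03, -4.32004058e+01, -2.44697946e+01,  7.21788662e-02,
        5.26150223e-02, -1.39510794e-05]), 'tool_pos': array([0.16490375, 0.49814287, 0.29162184]), 'tool_rot': array([-3.14023631e+00, -2.08683707e-04,  2.82178644e+00]), 'contact_force': array([-0.3613184 ,  0.13317744,  0.08444844]), 'torque': array([ 0.04462304,  0.01547426, -0.02875616]), 'grip_force': 0.0, 'opening': 0.09180906356120405}
```

View pics/scene0.png

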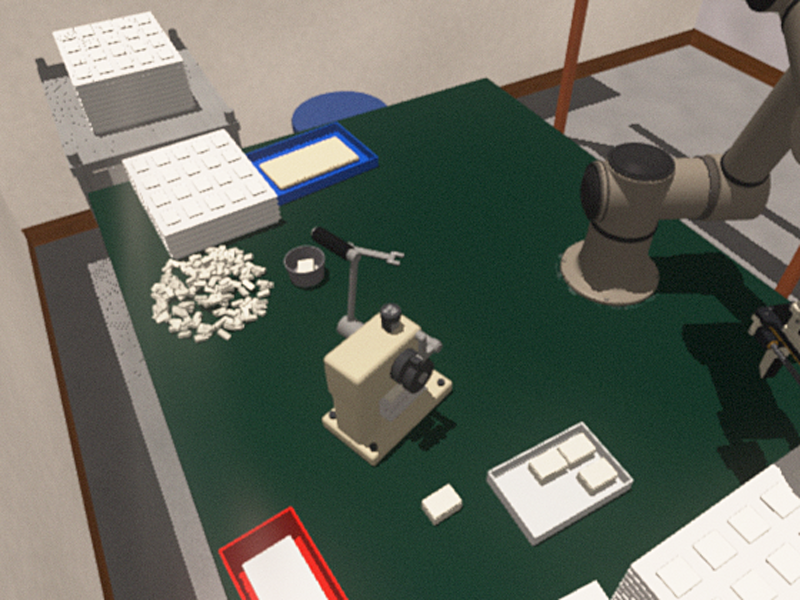

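View pics/top0.png

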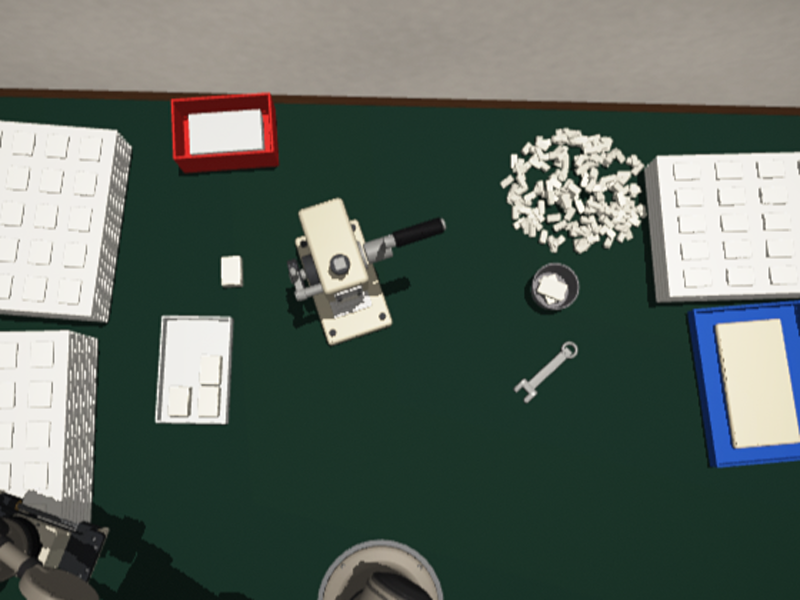

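The scene view shows the press at about (385,370), and the top view has it at (340,265) with the grip at (393..445, 240..224) and the catch at (297,275). I'll enlarge crops of both for exact points.

```bash
python3 - <<'E'
import cv2,numpy as np
t=np.load("top.npz")["pixels"][:,:,::-1]; s=np.load("scene.npz")["pixels"][:,:,::-1]
# top crop x 190..320,y130..250 ; scene crop x 210..330,y 150..330
a=cv2.resize(t[135:245,190:320],None,fx=6,fy=5.4,interpolation=cv2.INTER_CUBIC)
a=cv2.resize(t[135:235,190:320],None,fx=6,fy=6,interpolation=cv2.INTER_CUBIC)
b=cv2.resize(s[155:330,210:330],None,fx=3.4,fy=3.4,interpolation=cv2.INTER_CUBIC)
a2=cv2.resize(t[135:245,190:320],None,fx=5,fy=5,interpolation=cv2.INTER_CUBIC)
cv2.imwrite("pics/tc.png",a2);cv2.imwrite("pics/sc.png",b)
E
```

```text
(no output)
```

View pics/tc.png

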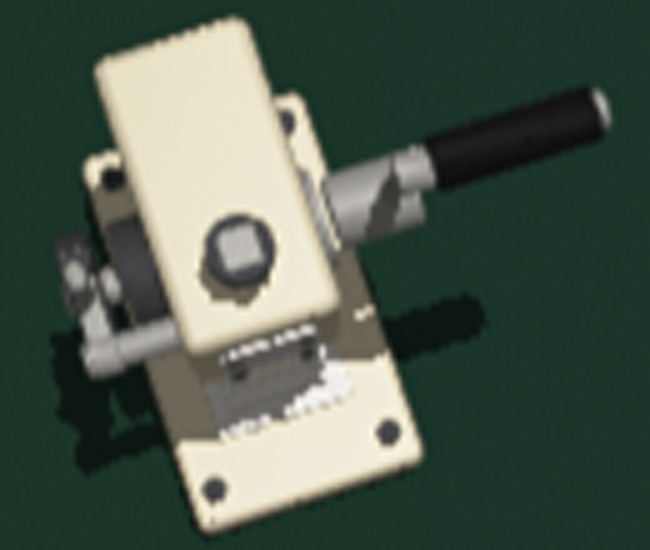

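View pics/sc.png

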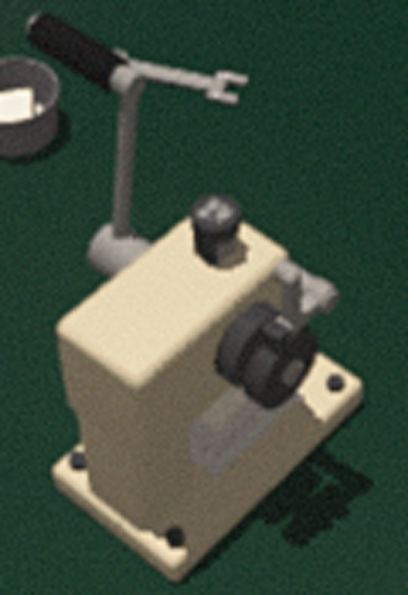

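Crop readings are (px) head top corners, base corners, ram top and grip ends in both views. I'll fit the press pose to those.

```bash
cat > fit.py <<'E'
import numpy as np
from scipy.optimize import least_squares
G=-6
T=[((-35,40,215),(193,350)),((-35,-40,215),(337,308)),((120,40,215),(97,62)),((120,-40,215),(243,18)),((-95,65,28),(203,533)),((-95,-65,28),(422,460)),((0,0,255),(240,248)),((G,-90,318),(432,162)),((G,-168,318),(603,108))]
S=[((120,40,215),(133,387)),((120,-40,215),(60,330)),((0,0,255),(215,208)),((125,65,28),(178,580)),((125,-65,28),(55,475)),((-95,65,28),(361,388)),((G,-90,318),(113,80)),((G,-168,318),(37,28))]
C={n:dict(np.load(n+".npz")) for n in("top","scene")}
def proj(n,w):
    c=C[n];p=np.linalg.inv(c["cam_to_world"])@np.append(w,1)
    return np.array([c["fx"]*p[0]/p[2]+c["cx"],c["fy"]*p[1]/p[2]+c["cy"]])
def W(q,p):
    c,s=np.cos(q[2]),np.sin(q[2]);x,y,z=np.array(p)/1000
    return np.array([q[0]+c*x-s*y,q[1]+s*x+c*y,z])
def res(q): return np.concatenate([proj("top",W(q,p))-(190+u/5,135+v/5) for p,(u,v) in T]+[proj("scene",W(q,p))-(210+u/3.4,155+v/3.4) for p,(u,v) in S])
r=least_squares(res,[.55,.05,.27],loss="soft_l1");Q=r.x
if __name__=="__main__":
    print(Q,np.degrees(Q[2]));print(np.round(res(Q).reshape(-1,2),1).tolist())
    for n,p in(("tab",(11,76,246)),("axis",(-20,76,208))):
        print(n,(proj("top",W(Q,p))-(190,135))*5,(proj("scene",W(Q,p))-(210,155))*3.4)
    for n,p in(("pre",(60,76,340)),("push",(60,76,236)),("grip",(-6,-135,318)),("low",(-128,-135,192))):
        w=W(Q,p);print(n,w,np.hypot(*w[:2]))
E
python3 fit.py
```

```text
[0.58835627 0.07739726 0.35859309] 20.545870449510854
[[-2.2, 2.2], [0.8, -0.3], [-3.7, 0.3], [-1.6, -1.4], [-1.0, 0.7], [0.3, -0.6], [-1.3, 0.1], [-1.7, 0.5], [-2.8, 0.0], [0.6, -0.6], [-3.8, -2.3], [-1.1, -0.2], [-1.5, -4.2], [-2.8, -2.5], [0.1, -3.5], [0.2, -1.5], [-1.2, -0.3]]
tab [ 72.27423836 283.63640614] [288.21254233 281.03631689]
axis [101.69903032 359.19305852] [317.0948093  290.93488071]
pre [0.61786702 0.16962045 0.34      ] 0.6407267347190168
push [0.61786702 0.16962045 0.236     ] 0.6407267347190168
grip [ 0.63011714 -0.05112134  0.318     ] 0.6321874725297775
low [ 0.51587737 -0.09393811  0.192     ] 0.5243604046254168
```

```bash
sed -i 's/((125,65,28),(178,580)),((125,-65,28),(55,475)),((-95,65,28),(361,388)),/((125,65,0),(178,582)),/' fit.py; python3 fit.py
```

```text
[0.58816789 0.07573197 0.3564767 ] 20.424610223664388
[[-1.5, 2.3], [1.4, -0.2], [-2.9, 0.4], [-0.8, -1.3], [-0.4, 0.7], [0.8, -0.4], [-0.6, 0.2], [-0.9, 0.7], [-2.0, 0.3], [0.3, -1.2], [-4.0, -3.0], [-1.4, -0.7], [-1.3, 0.5], [0.1, -2.0], [-1.3, -0.8]]
tab [ 75.78203295 283.76636919] [286.99705763 279.3532437 ]
axis [104.98176805 359.36275556] [315.97730513 289.35976976]
pre [0.61787375 0.16789249 0.34      ] 0.6402779570367518
push [0.61787375 0.16789249 0.236     ] 0.6402779570367518
grip [ 0.62965667 -0.05287473  0.318     ] 0.6318728189514023
low [ 0.51532654 -0.09544963  0.192     ] 0.5240916701411849
```

```bash
python3 -m inch '{"travel":[[0,0,-40],[0,0,-75],[0,0,-75]],"turn":[0,0,0],"claw":[1,1,1]}' 40
```

```text
time: 0.4
tool_pos: [0.1656, 0.4996, 0.3717]
tool_rot: [3.133, 0.001, 2.822]
contact_force: [0.8, 0.5, 1.0]
opening: 0.0722
grip_force: 0.0
```

```bash
python3 -m inch '{"travel":[[-40,-13,0],[-85,-28,0],[-130,-42,0],[-178,-58,0],[-222,-72,0],[-267,-87,0],[-311,-101,0],[-356,-116,0],[-400,-130,0],[-445,-144,0],[-490,-159,0],[-533,-173,0]],"turn":[0.8,1.7,2.6,3.5,4.3,5.2,6,6.9,7.8,8.6,9.5,10.3],"claw":[1,1,1,1,1,1,1,1,1,1,1,1]}'
python3 -m inch '{"travel":[[0,0,0],[0,0,0],[0,0,0]],"turn":[0,0,0],"claw":[1,1,1]}'
python3 - <<'E'
from cell import robot
import cv2
for n in("scene",):
    c=robot.read_camera(n); cv2.imwrite(f"pics/{n}1.png",cv2.resize(c["pixels"][130:340,180:460,::-1],(800,600),interpolation=cv2.INTER_CUBIC))
E
```

```text
time: 1.6
tool_pos: [0.6179, 0.165, 0.366]
tool_rot: [-3.14, -0.0, 1.919]
contact_force: [0.6, 0.7, 0.6]
opening: 0.0002
grip_force: 0.0
time: 1.9
tool_pos: [0.6159, 0.1673, 0.3667]
tool_rot: [-3.141, -0.001, 1.924]
contact_force: [-0.1, -0.4, 0.1]
opening: 0.0004
grip_force: 0.0
```

View pics/scene1.png

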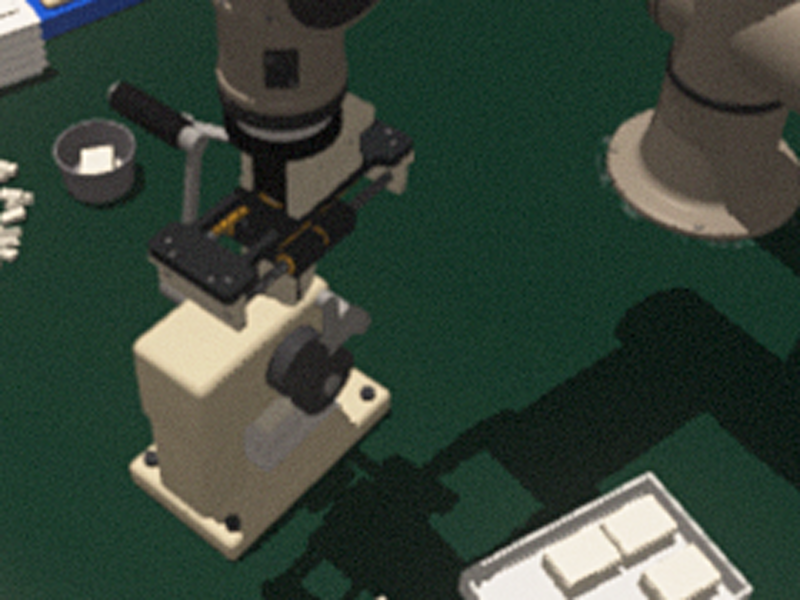

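The gripper is above and behind the catch tab (tab near (330,310), closed fingers behind it). Now I'll lower it and push along press -x.

```bash
python3 -m inch '{"travel":[[0,0,20],[0,0,42],[0,0,63],[0,0,63],[0,-10,63],[0,-20,63]],"turn":[0,0,0,0,0,0],"claw":[1,1,1,1,1,1]}'
python3 -m inch '{"travel":[[0,-8,0],[0,-16,0],[0,-24,0],[0,-32,0],[0,-40,0],[0,-48,0],[0,-56,0],[0,-60,0],[0,-60,0]],"turn":[0,0,0,0,0,0,0,0,0],"claw":[1,1,1,1,1,1,1,1,1]}'
python3 - <<'E'
from cell import robot
import cv2
c=robot.read_camera("scene"); cv2.imwrite("pics/scene2.png",cv2.resize(c["pixels"][130:340,180:460,::-1],(800,600),interpolation=cv2.INTER_CUBIC))
E
```

```text
time: 2.55
tool_pos: [0.5974, 0.1606, 0.3057]
tool_rot: [3.14, 0.0, 1.925]
contact_force: [0.3, 1.6, -0.3]
opening: 0.0005
grip_force: 0.0
time: 3.45
tool_pos: [0.5438, 0.1402, 0.3123]
tool_rot: [3.124, 0.002, 1.923]
contact_force: [-0.5, 4.7, 33.7]
opening: 0.0004
grip_force: 20.0
```

View pics/scene2.png

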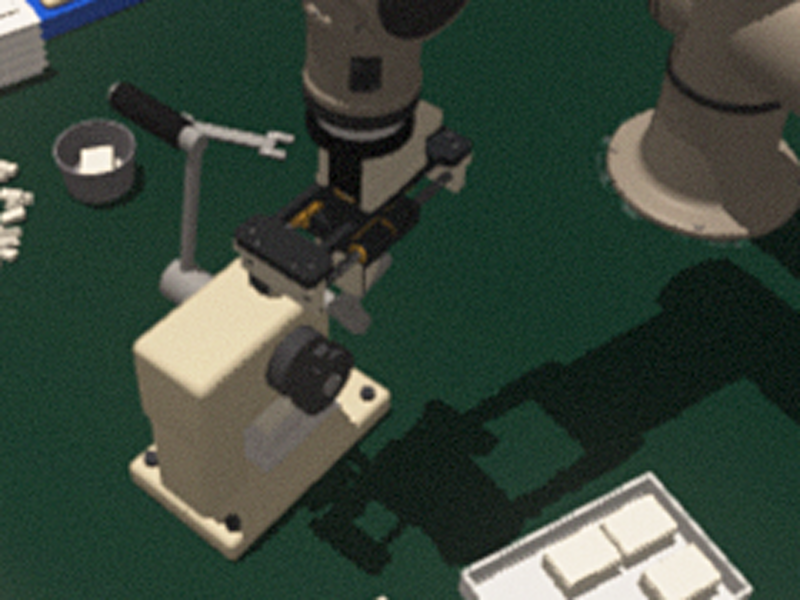

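Force of about 34 N upward: the tips are riding on the catch (tab hidden behind the gripper near (345,310)). I'll lift straight up and look.

```bash
python3 -m inch '{"travel":[[0,0,-12],[0,0,-30],[0,0,-60],[0,40,-75],[0,80,-75],[0,80,-75],[0,80,-75]],"turn":[0,0,0,0,0,0,0],"claw":[1,1,1,1,1,1,1]}'
python3 - <<'E'
from cell import robot
import cv2
c=robot.read_camera("scene"); cv2.imwrite("pics/scene3.png",cv2.resize(c["pixels"][130:340,180:460,::-1],(800,600),interpolation=cv2.INTER_CUBIC))
E
```

```text
time: 4.2
tool_pos: [0.6165, 0.1666, 0.3776]
tool_rot: [-3.138, -0.001, 1.923]
contact_force: [-0.5, -0.6, -0.0]
opening: 0.0005
grip_force: 0.0
```

View pics/scene3.png

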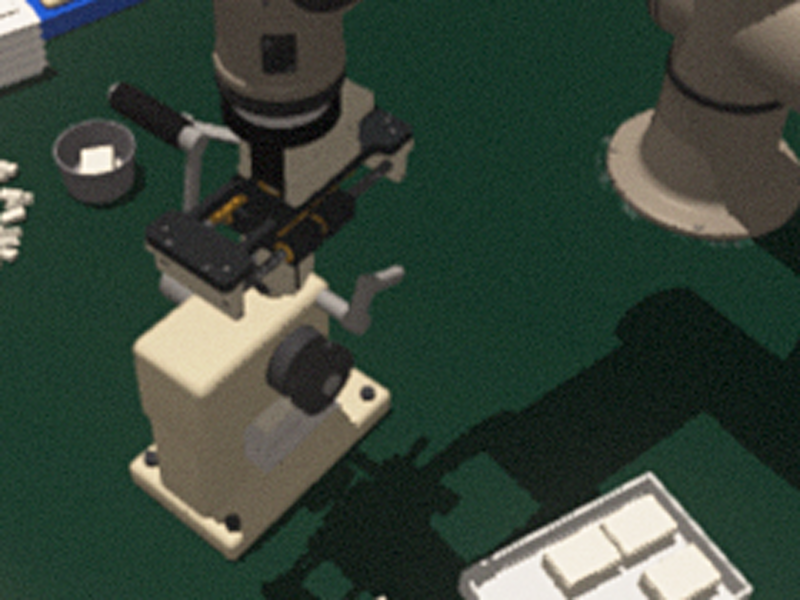

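The catch is over: its tab now points towards the operator, from (370,285) to (400,270). Next I go over the lever grip.

```bash
python3 -m inch '{"travel":[[0,0,-25],[0,0,-50],[-35,-10,-50],[-75,-22,-50],[-115,-35,-50],[-155,-47,-50],[-190,-57,-50],[-210,-63,-50],[-210,-63,-50],[-210,-63,-50],[-210,-63,-50]],"turn":[0,0,0,0,0,0,0,0,0,0,0],"claw":[1,1,0,-1,-1,-1,-1,-1,-1,-1,-1]}'
python3 - <<'E'
from cell import robot
import cv2
import numpy as np
ims=[cv2.resize(robot.read_camera(n)["pixels"][:,:,::-1][s],(400,400),interpolation=cv2.INTER_CUBIC) for n,s in(("wrist",np.s_[:,70:490]),("scene",np.s_[100:240,180:320]))]
cv2.imwrite("pics/l1.png",np.hstack(ims))
E
```

```text
time: 5.35
tool_pos: [0.6293, -0.0511, 0.4298]
tool_rot: [3.141, -0.0, 1.924]
contact_force: [0.5, -1.2, 0.5]
opening: 0.068
grip_force: 0.0
```

View pics/l1.png

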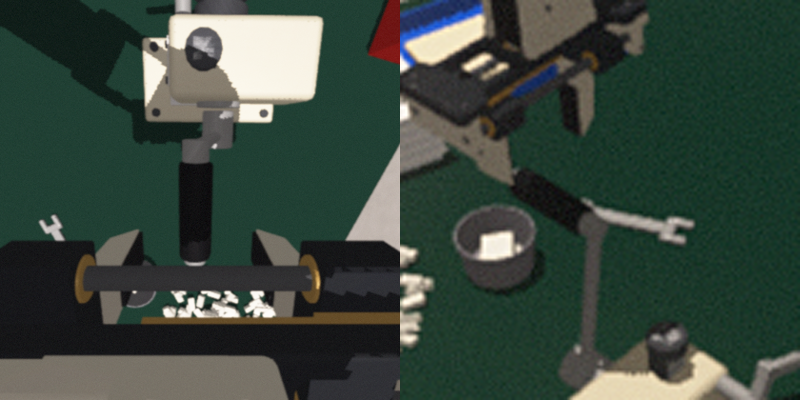

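The wrist view shows the black grip (column 195) centred between the fingers (130–265). Descend and grasp.

```bash
python3 -m inch '{"travel":[[0,0,20],[0,0,45],[0,0,65],[0,0,65],[0,0,65],[0,0,65],[0,0,65],[0,0,65],[0,0,65],[0,0,65]],"turn":[0,0,0,0,0,0,0,0,0,0],"claw":[-1,-1,-1,-1,1,1,1,1,1,1]}' 40
python3 -m inch '{"travel":[[0,0,0],[0,0,0]],"turn":[0,0],"claw":[1,1]}' 40
python3 - <<'E'
import numpy as np
# arc offsets from rest: tool y (=press x), tool z (=down), mm
for a in np.arange(0,1.26,.1).tolist()+[1.15,1.2,1.25]:
    p=np.radians(80)-a;print(round(a,2),np.round([150*(np.cos(np.radians(80))-np.cos(p)),150*(np.sin(np.radians(80))-np.sin(p))],0))
E
```

```text
time: 6.45
tool_pos: [0.6299, -0.0523, 0.3644]
tool_rot: [3.141, 0.0, 1.923]
contact_force: [0.4, -0.9, -0.1]
opening: 0.0486
grip_force: 0.0
time: 6.65
tool_pos: [0.6299, -0.0523, 0.3642]
tool_rot: [3.142, -0.0, 1.923]
contact_force: [-0.3, -0.3, 0.6]
opening: 0.0324
grip_force: 0.0
0.0 [0. 0.]
0.1 [-15.   3.]
0.2 [-29.   8.]
0.3 [-42.  14.]
0.4 [-55.  22.]
0.5 [-68.  31.]
0.6 [-79.  41.]
0.7 [-89.  52.]
0.8 [-98.  63.]
0.9 [-106.   76.]
1.0 [-112.   90.]
1.1 [-117.  104.]
1.2 [-121.  118.]
1.15 [-119.  111.]
1.2 [-121.  118.]
1.25 [-122.  126.]
```

```bash
python3 -m inch '{"travel":[[0,0,0],[0,0,0],[0,0,0],[0,0,0]],"turn":[0,0,0,0],"claw":[1,1,1,1]}' 50
python3 -m inch '{"travel":[[0,-8,1],[0,-15,3],[0,-22,5],[0,-29,8],[0,-29,8]],"turn":[0,0,0,0,0],"claw":[1,1,1,1,1]}'
```

```text
time: 7.05
tool_pos: [0.6289, -0.0527, 0.364]
tool_rot: [-3.139, -0.001, 1.922]
contact_force: [-4.7, -1.1, 0.8]
opening: 0.0247
grip_force: 50.0
time: 7.55
tool_pos: [0.6017, -0.0624, 0.3561]
tool_rot: [-3.141, -0.001, 1.923]
contact_force: [1.4, 1.3, -0.9]
opening: 0.0247
grip_force: 50.0
```

The lever follows freely, so the catch has released it. I'll follow the arc down.

```bash
python3 -m inch '{"travel":[[0,-13,6],[0,-26,14],[0,-39,23],[0,-50,33],[0,-60,44],[0,-69,55],[0,-77,68],[0,-83,82],[0,-83,82]],"turn":[0,0,0,0,0,0,0,0,0],"claw":[1,1,1,1,1,1,1,1,1]}'
python3 -m inch '{"travel":[[0,-3,7],[0,-5,14],[0,-7,21],[0,-9,28],[0,-9,31],[0,-9,31],[0,-9,31]],"turn":[0,0,0,0,0,0,0],"claw":[1,1,1,1,1,1,1]}'
python3 -m inch '{"travel":[[0,0,0],[0,0,0],[0,0,0]],"turn":[0,0,0],"claw":[1,1,1]}'
python3 - <<'E'
from cell import robot
import cv2,numpy as np
from fit import Q
o=robot.observe();d=o["tool_pos"][:2]-Q[:2];c,s=np.cos(Q[2]),np.sin(Q[2])
x,z=c*d[0]+s*d[1],o["tool_pos"][2]-.047
print("press",x,-s*d[0]+c*d[1],z,"lever",np.radians(80)-np.arctan2(z-.17,.02-x),"r",np.hypot(z-.17,.02-x))
cv2.imwrite("pics/e.png",cv2.resize(robot.read_camera("scene")["pixels"][120:330,190:470,::-1],(800,600),interpolation=cv2.INTER_CUBIC))
E
```

```text
time: 8.45
tool_pos: [0.5228, -0.0909, 0.2738]
tool_rot: [-3.138, -0.002, 1.923]
contact_force: [-7.2, 0.8, 5.6]
opening: 0.0249
grip_force: 50.0
time: 9.15
tool_pos: [0.5146, -0.0939, 0.2446]
tool_rot: [-3.138, -0.001, 1.923]
contact_force: [-10.8, 1.7, 13.6]
opening: 0.0246
grip_force: 50.0
time: 9.45
tool_pos: [0.5146, -0.0939, 0.2447]
tool_rot: [-3.139, -0.001, 1.923]
contact_force: [-9.6, 1.4, 14.2]
opening: 0.0246
grip_force: 50.0
press -0.12809920992084195 -0.13330080051349832 0.19772699331517835 lever 1.2111868741767915 r 0.15067236686757646
```

View pics/e.png

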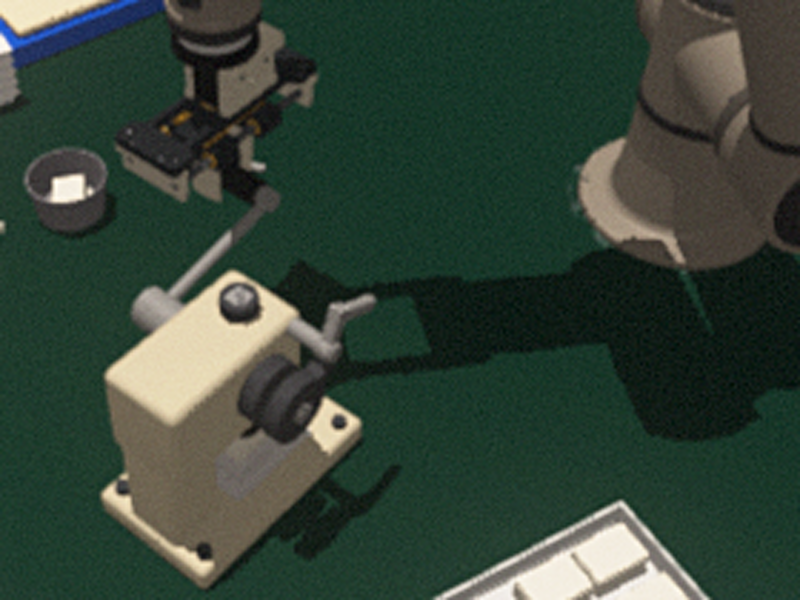

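The lever is held low by the gripper (lever bar from (150,305) to (265,200)), the ram is down and the catch is still over at (350,310). I'll press a little further for margin, then hand in.

```bash
python3 -m inch '{"travel":[[0,1,2],[0,2,4],[0,2,4],[0,2,4],[0,2,4],[0,2,4]],"turn":[0,0,0,0,0,0],"claw":[1,1,1,1,1,1]}' && python3 - <<'E'
from cell import robot
print(robot.observe()["contact_force"]); print(robot.hand_in())
E
```

```text
time: 10.1
tool_pos: [0.5144, -0.0941, 0.2402]
tool_rot: [-3.132, -0.002, 1.923]
contact_force: [-19.2, -4.0, 15.6]
opening: 0.025
grip_force: 50.0
[-19.23256525  -4.00493441  15.6219192 ]
the job is handed in; nothing more can be done
None
```

I flipped the catch over, pulled the lever down, and handed the job in at about 10 s with the gripper still holding it: about 1.2 rad estimated from the tool position, 50 N grip, 16 N reaction. I inferred that the cover is home from the lever angle, and I got no verdict back.

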